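# Rock a battery pack into a sprung test cradle

## Task

Put the dark blue battery pack into the test cradle: tuck one short end down under the cradle's overhanging lip against the sprung contacts, push the contacts back gently, never hard against their stop, and rock the other end down inside the low tail wall, until the pack lies flat and fully home on the pocket floor, then let go. Never force the pack against the cradle, and leave the jar, reel, screwdriver and syringe where they are.

Things in the scene. Friction and masses are not known exactly. Their poses are not given: they have to be found in the camera images.
- pack: dark blue battery pack, a plain block 64 mm wide (its x), 90 mm long (its y), 24 mm high (its z), about 150 to 250 g, loose, lying flat on the table at the start. Origin at the centre of its underside. Either short end may go to the contacts. Grasp it across its 64 mm width near the middle of its length.
- pack_center (a point): centre of the pack, half-way up (12 mm above its underside); axes as the pack's
- cradle: test cradle fixed to the table: black base plate 150 x 92 x 8 mm carrying a grey pocket (nest). Origin on the table; x points along the pocket from its tail wall to its sprung contacts and lip, z up. The nest is clamped each time up to 8 mm forward or back along x of its middle setting; this shift is not measured: feel or see it. All four cradle points are given for the middle setting.
- pocket (a point): middle of the pocket floor, 16 mm above the table (axes as the cradle's; real place up to 8 mm off along x). Cheeks guide the pack with 1.2 mm clearance each side: at the tail 18 mm long, flared tops 14 mm over the floor; at the nose from x +25 mm on with flared ends and tops 18 mm over the floor. Between x -27 and +18 mm the sides are open for fingers down to the base plate, 8 mm below the floor.
- tail_wall (a point): middle of the top inner edge of the low tail wall: 45 mm behind the pocket middle (x -45 mm), 8 mm above the pocket floor. The wall is 6 mm thick. The pack's tail end must come down just in front of it.
- contact_face (a point): middle of the untouched face of the sprung black contact block, x +40 mm, 8 mm above the pocket floor; 34 mm wide, 10 mm high. It yields 9 mm along +x: 3 N at first touch, 0.9 N more per mm, then a hard stop (11 N; over 15 N would harm it). Home, the pack holds it 5 mm back; while the raised tail passes the tail wall, 6 to 8 mm.
- lip_edge (a point): middle of the lower edge of the overhanging grey lip, x +42 mm, 28 mm above the pocket floor; the lip is 5 mm thick and reaches 20 mm further along +x. Being 87 mm from the tail wall it stops the 90 mm pack from dropping in flat: the nose must go low under it with the tail raised some 8 to 20 degrees.
- jar: small pale round flux jar, 46 mm across, 22 mm high, origin under its centre; a bystander
- reel: solder reel with yellow and red top, 53 mm across, 43 mm high, origin under its centre; a bystander
- driver: small purple screwdriver lying flat, 130 mm long along its y, 11 mm thick; a bystander
- syringe: small paste syringe lying flat with purple band, 101 mm long along its y, 24 mm wide, 13 mm high; a bystander

How it is judged:
By the outcome, as a careful person would: the job done as asked, in the order asked, and still so for the second after the job is handed in, with the robot touching nothing.
It also fails if it takes over 61 s, if anything falls off the work surface, if the arm or the gripper's body presses on something with over 40 N, if the wrist force passes 120 N, or if a joint passes its speed limit or range.

## Robot

A 7-joint arm with a two-finger parallel gripper is mounted at the origin on a cart in front of the work surface, level with it; the furniture and walls round the work are solid. World frame = base frame: x ahead of the robot, y to its left, z up, the work surface at z = 0. Lengths are in m, angles in rad, forces in N, time in s.
With the tool pointing down it reaches from about 0.425 to 0.8 m from the base axis. Payload 8.3 kg.
Tool frame: the origin (TCP) lies midway between the tips of the shut fingers; the grasp point (between the pads) lies 19 mm behind it (bot.tcp_to_grasp is the distance from the TCP to the grasp point, in m); z points along the fingers, y is the direction in which the jaws open and shut (so a half turn about z gives the same grasp; the last joint's range is limited). The gripper opens to 85 mm and grips with 20 to 120 N. Pads are 22 mm wide; open, the fingers measure 114 mm over their backs; the gripper's body (76 mm by 85 mm) begins 54 mm behind the grasp point. The pads swing forward as they close: fully open they stand 13 mm farther back than shut.
Start: joints at [-1.196, 0.383, 0.016, 1.37, -0.006, 1.388, -0.046], TCP at [0.265, 0.566, 0.231] pointing down, gripper open.
Joint ranges: [-2.95, 2.95], [-0.25, 2.06], [-1.52, 1.56], [0.18, 2.33], [-1.44, 4.58], [0.02, 2.06], [-3.01, 3.01]. Speed limits (rad/s): [2.39, 2.39, 3.01, 3.01, 3.14, 3.14, 3.14].

## Interface

Orientations are given as a unit quaternion [x, y, z, w].
In Python, from bench import read_state, cams, workorder, bot gives the robot as it stands.
- The arm moves only by the shell command python3 -m jog 'ROWS' [OPENING] [FORCE]. ROWS is JSON, a list of rows, each an object with "dp": the shift along the tool's x, y, z in m, a list of three; "rotation": the turn, a rotation vector about the tool's x, y, z in degrees, a list of three. A call has 1 to 20 rows; each row is the pose to reach, as a shift and turn from the pose commanded when the call began, along the tool's axes at that moment; what a row does not reach only later rows make up. A row lasts 1/10 s, in which the tool goes at most 50 mm and 8.59 degrees, less where a joint would pass 70% of its speed; a pose out of reach is approached as far as the arm can. A call with a gripper value outside its range is refused whole. OPENING is the closure in counts, from 0 (fully open) to 255 (shut), set as the call begins (- or left out, the last holds). The fingers move at their own pace and stop on an object; FORCE is the grip in N (left out, the last holds). Time passes only in rows, so rows that repeat a pose let the fingers close. It gives the time, the measured TCP pose, the force and the opening at its end, in the units of the state.
- read_state(): the state, without advancing time (a new reading comes with each control period).
- cams.read_camera(name): name is "side" or "top"; returns the picture (420x560x3 uint8, red, green, blue); there is no depth.
- cams.camera_info(name): a dict with "fovy" (degrees; the focal length in pixels is half the picture's height over the tangent of half this angle, whatever the lens; pixels are square), "cx", "cy" (the principal point, pixels), "R" (3x3) and "t" (3): a world point X has camera coordinates R X + t. Camera axes: x right, y down, z forward; pixel columns grow to the right and rows downward; lengths in m; the calibration is good to about 2 mm. A picture is of the moment at which its call begins. camera_info takes no time and is no camera call.
- workorder.hand_in(): hands the job in, once; it reports no verdict.
The state is a dict: "t": time; "qpos": joint angles; "joint_velocities": joint speeds; "tau": joint torques, N m; "position": TCP position; "eef_rot": TCP orientation; "ft_force": force on the tool from outside, world axes, zero at the start; "ft_torque": the same for the moment, N m; "width": finger opening in m.
Only numpy, scipy, OpenCV 4.12 (cv2) and the standard library are available. Lean on these libraries where they do the work, as an engineer would, in place of code of your own. Each camera call takes 0.05 s, during which the arm holds its last target. There are 200 camera calls.

## Working session

There is one attempt and no reset: what is moved stays moved. The work goes in short steps, Python scripts to look and compute and a shell command to move; the robot and the scene stay as the last step left them, time stands still between calls to the robot, and variables do not carry over. Pictures are saved under pics/ and viewed, about 8 in all and at most 12, crops included, and the job is handed in when it is done.

```bash
mkdir -p pics; ls
python3 - <<'E'
from bench import read_state,cams,bot
import cv2
for n in("top","side"):
    im=cams.read_camera(n); cv2.imwrite(f"pics/{n}0.png",im[:,:,::-1]); print(n,cams.camera_info(n))
print(read_state()); print(bot.tcp_to_grasp)
E
```

```text
pics
top {'fovy': 51.1636180081811, 'cx': 275.37410123897024, 'cy': 206.45784846619756, 'R': array([[-6.78779788e-03, -9.99976925e-01,  2.73209973e-04],
       [-9.82670181e-01,  6.61970870e-03, -1.85244421e-01],
       [ 1.85238338e-01, -1.52587698e-03, -9.82692439e-01]]), 't': array([-0.09682879,  0.54724636,  0.82535084])}
side {'fovy': 46.426763656033074, 'cx': 276.375016493889, 'cy': 211.4271590853847, 'R': array([[-0.99978171,  0.02038822,  0.00456719],
       [ 0.00343981,  0.37622971, -0.92652003],
       [-0.02060841, -0.92630207, -0.37621772]]), 't': array([0.50699645, 0.08519157, 1.2041694 ])}
{'t': 0.1, 'qpos': array([-1.19590594,  0.3841871 ,  0.0163927 ,  1.37107513, -0.00630555,
        1.3882522 , -0.04646693]), 'joint_velocities': array([ 0.0017509 , -0.00138889,  0.00044697, -0.00273884, -0.00147473,
        0.00223591,  0.00058999]), 'tau': array([ 2.93881181e-03, -6.29135227e+01,  8.47743507e-01, -3.72755134e+01,
        1.68214022e-02,  1.05610050e-02, -5.76449361e-05]), 'position': array([0.26473122, 0.56562919, 0.23034666]), 'eef_rot': array([ 2.17112697e-01,  9.76146096e-01, -9.17210532e-04, -1.87509091e-04]), 'ft_force': array([ 0.1823913 ,  0.4613763 , -0.13246701]), 'ft_torque': array([ 0.01141417,  0.04244696, -0.0120903 ]), 'width': 0.08548439326133929}
0.0187
```

View pics/top0.png

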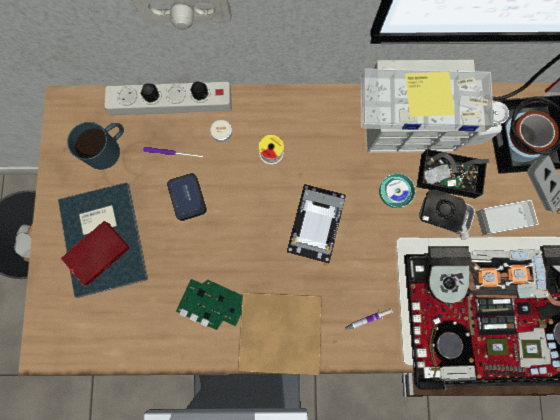

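View pics/side0.png

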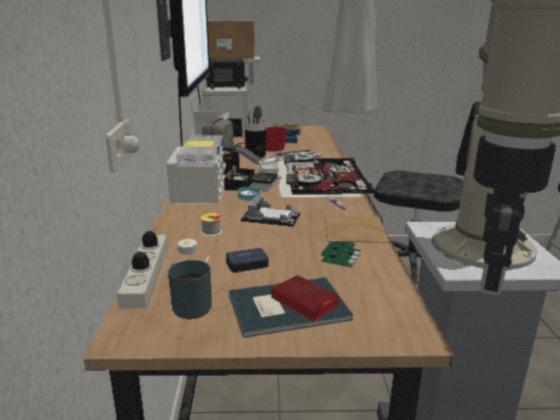

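The top view shows the pack at about (187,196) and the cradle at about (318,222), with its long axis near world x. The side view suggests the lip is at the far (+x) end, toward the wall. The jar is at (221,130), the reel at (271,150), the driver at (172,153) and the syringe at (368,320).

```bash
cat > h.py <<'E'
import numpy as np,cv2
from bench import read_state,cams,bot
from scipy.spatial.transform import Rotation as Rot
def f(i): return 210/np.tan(np.radians(i['fovy']/2))
def ray(n,uv,z):
    i=cams.camera_info(n);R=i['R'];c=-R.T@i['t']
    d=R.T@np.array([(uv[0]-i['cx'])/f(i),(uv[1]-i['cy'])/f(i),1]);return c+d*(z-c[2])/d[2]
def proj(n,X):
    i=cams.camera_info(n);p=i['R']@np.asarray(X)+i['t'];return np.array([i['cx'],i['cy']])+f(i)*p[:2]/p[2]
def poly(n,pts,z): return np.array([ray(n,p,z)[:2] for p in pts],np.float32)
E
python3 - <<'E'
from h import *
im=cv2.imread("pics/top0.png");s=cv2.imread("pics/side0.png")
hsv=cv2.cvtColor(im,cv2.COLOR_BGR2HSV)
def big(m,x0,x1,y0,y1):
    k=np.zeros_like(m);k[y0:y1,x0:x1]=m[y0:y1,x0:x1]
    c=max(cv2.findContours(k,0,1)[0],key=cv2.contourArea);return c[:,0].astype(float)
m=((hsv[...,2]<110)&(hsv[...,0]>95)&(hsv[...,0]<135)).astype(np.uint8)*255
c=big(m,155,220,165,225)
for z in(0.024,0.0):
    print("pack",z,cv2.minAreaRect(poly("top",c,z)))
m=((hsv[...,1]<70)|(hsv[...,2]<60)).astype(np.uint8)*255
c=big(m,275,360,175,275)
r=cv2.minAreaRect(poly("top",c,0.008));print("cradle",r,cv2.boxPoints(r))
for n,p,z in(("jar",(221,129),.022),("reel",(271,146),.043)):print(n,ray("top",p,z))
a=cv2.resize(im[175:275,275:365],None,fx=6,fy=6,interpolation=cv2.INTER_CUBIC)
b=cv2.resize(s[185:235,235:310],None,fx=6,fy=6,interpolation=cv2.INTER_CUBIC)
o=np.zeros((600,800,3),np.uint8);o[:600,:400]=a[:,:540][:, 60:460];b=cv2.resize(b,(400,267));o[:267,400:]=b
p=cv2.resize(im[165:228,155:222],None,fx=5,fy=5);o[280:280+p.shape[0],400:400+p.shape[1]]=p
cv2.imwrite("pics/crop1.png",o)
E
```

```text
pack 0.024 ((0.5742651224136353, 0.08386418223381042), (0.08830691128969193, 0.06086678430438042), 17.25766372680664)
pack 0.0 ((0.5793988704681396, 0.08880901336669922), (0.09069230407476425, 0.06251098215579987), 17.257665634155273)
cradle ((0.5197352766990662, -0.1857127547264099), (0.09132803231477737, 0.1479019820690155), 74.66793060302734) [[ 0.4363421  -0.21019797]
 [ 0.57898015 -0.24930517]
 [ 0.60312843 -0.16122754]
 [ 0.4604904  -0.12212034]]
jar [0.72127583 0.01446656 0.022     ]
reel [ 0.67557299 -0.09234695  0.043     ]
```

View pics/crop1.png

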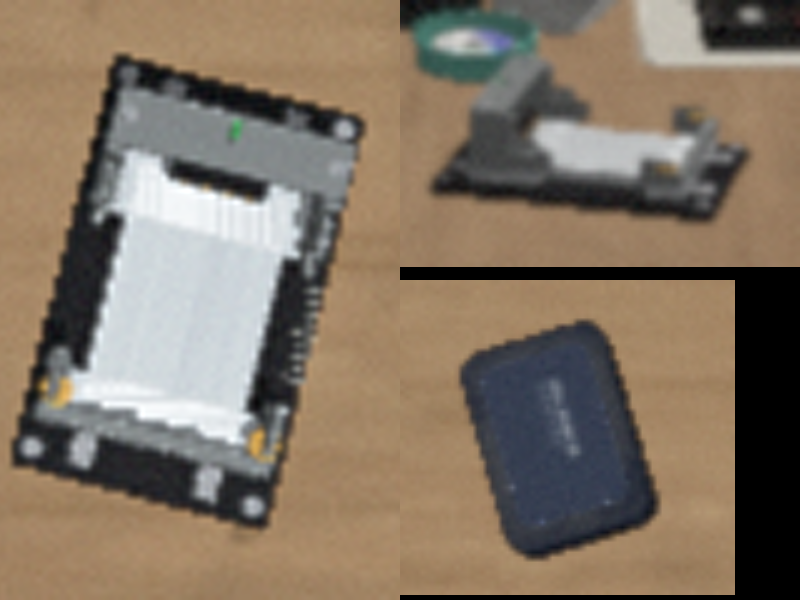

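```bash
cat >> h.py <<'E'
YAW=-15.33; C0=np.array([0.5197,-0.1857,0.016])  # cradle x direction, pocket middle (mid setting)
def base(jaw): # tool frame pointing down, tool y at angle jaw (deg)
    a=np.radians(jaw);y=np.array([np.cos(a),np.sin(a),0]);z=np.array([0,0,-1.]);return Rot.from_matrix(np.c_[np.cross(y,z),y,z])
def go(p,jaw,tilt=0,lab=""):
    s=read_state();R0=Rot.from_quat(s['eef_rot']);R1=base(jaw)*Rot.from_euler('y',tilt,degrees=True)
    print(lab,"dp",np.round(R0.inv().apply(np.asarray(p)-s['position']),4).tolist(),"rot",np.round((R0.inv()*R1).as_rotvec(degrees=True),2).tolist())
E
python3 - <<'E'
from h import *
im=cv2.imread("pics/top0.png");g=cv2.cvtColor(im,cv2.COLOR_BGR2GRAY).astype(np.float32)
a=np.radians(YAW);ex=np.array([np.cos(a),np.sin(a),0]);ey=np.array([-ex[1],ex[0],0])
for z,xs,ys in((.024,range(-62,-30),(-8,0,8,4,-4)),(.049,range(28,74),(22,24,-22,-24))):
    o=[]
    for x in xs:
        p=np.float32([[proj("top",[C0[0],C0[1],z]+ex*x/1e3+ey*y/1e3) for y in ys]])
        o.append((x,int(cv2.remap(g,p,None,cv2.INTER_LINEAR).mean())))
    print(z,o)
go([.577,.086,.12],107.26,0,"above pack"); go([.577,.086,-.003],107.26,0,"grasp")
E
```

```text
0.024 [(-62, 39), (-61, 45), (-60, 62), (-59, 89), (-58, 114), (-57, 132), (-56, 139), (-55, 138), (-54, 136), (-53, 127), (-52, 122), (-51, 132), (-50, 161), (-49, 199), (-48, 226), (-47, 237), (-46, 242), (-45, 242), (-44, 240), (-43, 236), (-42, 235), (-41, 232), (-40, 227), (-39, 221), (-38, 216), (-37, 215), (-36, 214), (-35, 213), (-34, 212), (-33, 212), (-32, 212), (-31, 212)]
0.049 [(28, 224), (29, 223), (30, 215), (31, 206), (32, 197), (33, 182), (34, 155), (35, 135), (36, 134), (37, 134), (38, 135), (39, 136), (40, 135), (41, 134), (42, 134), (43, 134), (44, 134), (45, 133), (46, 133), (47, 133), (48, 133), (49, 133), (50, 134), (51, 135), (52, 135), (53, 131), (54, 121), (55, 101), (56, 82), (57, 73), (58, 67), (59, 64), (60, 56), (61, 44), (62, 38), (63, 48), (64, 79), (65, 114), (66, 132), (67, 140), (68, 141), (69, 142), (70, 141), (71, 141), (72, 141), (73, 141)]
above pack dp [-0.4861, -0.3018, 0.1109] rot [-0.1, -0.04, -42.34]
grasp dp [-0.4861, -0.3016, 0.2339] rot [-0.1, -0.04, -42.34]
```

```bash
A='{"dp":[-0.486,-0.302,0.111],"rotation":[-0.1,0,-42.3]}'; 
python3 -m jog '[{"dp":[-0.486,-0.302,0.111],"rotation":[-0.1,0,-42.3]},{"dp":[-0.486,-0.302,0.111],"rotation":[-0.1,0,-42.3]},{"dp":[-0.486,-0.302,0.111],"rotation":[-0.1,0,-42.3]},{"dp":[-0.486,-0.302,0.111],"rotation":[-0.1,0,-42.3]},{"dp":[-0.486,-0.302,0.111],"rotation":[-0.1,0,-42.3]},{"dp":[-0.486,-0.302,0.111],"rotation":[-0.1,0,-42.3]},{"dp":[-0.486,-0.302,0.111],"rotation":[-0.1,0,-42.3]},{"dp":[-0.486,-0.302,0.111],"rotation":[-0.1,0,-42.3]},{"dp":[-0.486,-0.302,0.111],"rotation":[-0.1,0,-42.3]},{"dp":[-0.486,-0.302,0.111],"rotation":[-0.1,0,-42.3]},{"dp":[-0.486,-0.302,0.111],"rotation":[-0.1,0,-42.3]},{"dp":[-0.486,-0.302,0.111],"rotation":[-0.1,0,-42.3]},{"dp":[-0.486,-0.302,0.111],"rotation":[-0.1,0,-42.3]},{"dp":[-0.486,-0.302,0.111],"rotation":[-0.1,0,-42.3]},{"dp":[-0.486,-0.302,0.111],"rotation":[-0.1,0,-42.3]},{"dp":[-0.486,-0.302,0.111],"rotation":[-0.1,0,-42.3]}]' 0 50
python3 - <<'E'
from h import *
im=cams.read_camera("top")[:,:,::-1];cv2.imwrite("pics/top1.png",cv2.resize(im[120:270,100:300],None,fx=4,fy=4))
go([.577,.086,-.003],107.26,0,"grasp")
E
```

```text
t: 1.7
position: [0.5766, 0.0884, 0.1204]
eef_rot: [-0.151, 0.989, 0.001, 0.0]
ft_force: [-0.2, 0.9, 0.2]
width: 0.0855
grasp dp [0.0005, -0.0025, 0.1235] rot [0.13, 0.05, 0.11]
```

View pics/top1.png

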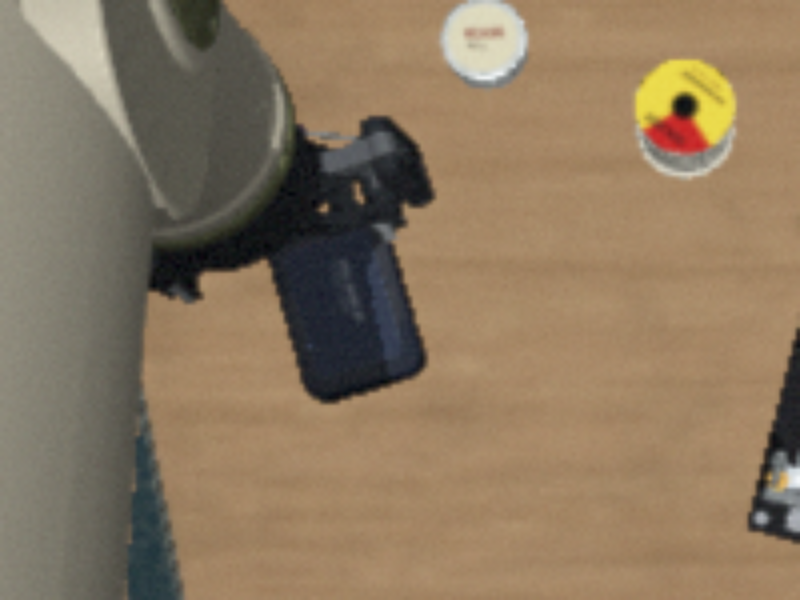

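The gripper, at about (370,180) in the crop, appears above the pack because of parallax, and its heading matches. I'll go down.

```bash
python3 -m jog '[{"dp":[0,-0.002,0.03],"rotation":[0,0,0]},{"dp":[0,-0.002,0.06],"rotation":[0,0,0]},{"dp":[0,-0.002,0.09],"rotation":[0,0,0]},{"dp":[0,-0.002,0.11],"rotation":[0,0,0]},{"dp":[0,-0.002,0.118],"rotation":[0,0,0]},{"dp":[0,-0.002,0.123],"rotation":[0,0,0]},{"dp":[0,-0.002,0.123],"rotation":[0,0,0]},{"dp":[0,-0.002,0.123],"rotation":[0,0,0]}]' 0 50
python3 -m jog '[{"dp":[0,0,0],"rotation":[0,0,0]},{"dp":[0,0,0],"rotation":[0,0,0]},{"dp":[0,0,0],"rotation":[0,0,0]},{"dp":[0,0,0],"rotation":[0,0,0]},{"dp":[0,0,0],"rotation":[0,0,0]},{"dp":[0,0,0],"rotation":[0,0,0]},{"dp":[0,0,0],"rotation":[0,0,0]},{"dp":[0,0,0],"rotation":[0,0,0]}]' 255 50
python3 - <<'E'
from h import *
im=cams.read_camera("side")[:,:,::-1];cv2.imwrite("pics/side1.png",cv2.resize(im[190:290,180:330],None,fx=5,fy=5))
E
```

```text
t: 2.55
position: [0.5785, 0.0851, -0.0015]
eef_rot: [-0.15, 0.989, 0.001, 0.001]
ft_force: [-0.4, -0.1, -0.4]
width: 0.0852
t: 3.35
position: [0.5785, 0.0851, -0.0014]
eef_rot: [-0.15, 0.989, 0.001, 0.001]
ft_force: [-1.5, 0.5, 6.1]
width: 0.0629
```

View pics/side1.png

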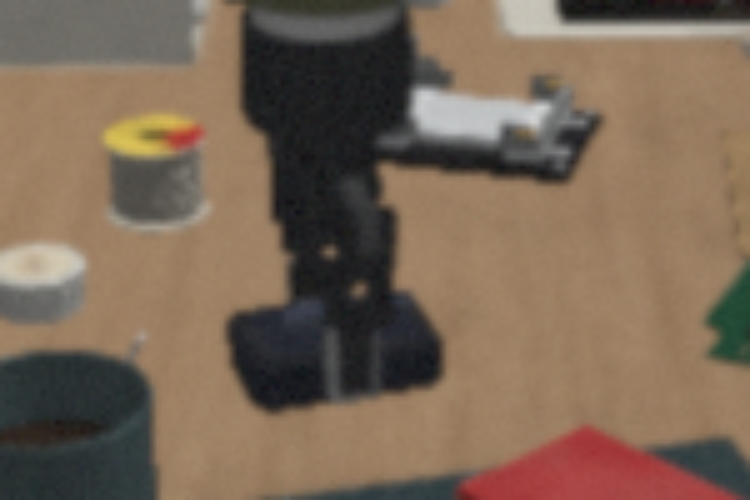

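```bash
cat >> h.py <<'E'
S=-6.5; YO=0.0  # nest shift mm, lateral correction mm
AX=np.array([np.cos(np.radians(YAW)),np.sin(np.radians(YAW)),0]);AY=np.array([-AX[1],AX[0],0])
def pk(xn,zn,th,lab="",off=1.4):
    t=np.radians(th);c,s_=np.cos(t),np.sin(t)
    x=xn-45*c-off*s_+S; z=zn+45*s_-off*c
    go(C0+(AX*x+AY*YO+np.array([0,0,z]))/1e3,YAW+90,th,lab or f"N=({xn},{zn}) th={th}")
def where(off=1.4):
    s=read_state();R=Rot.from_quat(s['eef_rot']);Z=R.as_matrix()[:,2];Y=R.as_matrix()[:,1]
    th=np.degrees(np.arctan2(-Z@AX,-Z[2]));t=np.radians(th);d=(s['position']-C0)*1e3
    F=s['ft_force'];print("t %.2f xn %.2f y %.2f zn %.2f th %.2f jawyaw %.2f roll %.2f"%(s['t'],d@AX-S+45*np.cos(t)+off*np.sin(t),d@AY,d[2]-45*np.sin(t)+off*np.cos(t),th,np.degrees(np.arctan2(Y[1],Y[0])),np.degrees(np.arcsin(Y[2]))),"Fcradle",np.round([F@AX,F@AY,F[2]],1),"T",np.round(s['ft_torque'],2),"w",s['width'])
E
python3 -m jog '[{"dp":[0,0,-0.02],"rotation":[0,0,0]},{"dp":[0,0,-0.05],"rotation":[0,0,0]},{"dp":[0,0,-0.1],"rotation":[0,0,0]},{"dp":[0,0,-0.12],"rotation":[0,0,0]},{"dp":[0,0,-0.12],"rotation":[0,0,0]},{"dp":[0,0,-0.12],"rotation":[0,0,0]}]'
python3 - <<'E'
from h import *
where();pk(20,60,15)
E
```

```text
t: 4.0
position: [0.5775, 0.0846, 0.1172]
eef_rot: [-0.15, 0.989, 0.001, 0.0]
ft_force: [1.2, -0.2, -1.7]
width: 0.0628
t 4.00 xn 35.76 y 275.98 zn 102.60 th 0.01 jawyaw 107.22 roll 0.10 Fcradle [ 1.2  0.1 -1.7] T [-0.03 -0.02 -0.03] w 0.06276455165181179
N=(20,60) th=15 dp [0.1608, -0.2248, 0.0304] rot [-4.15, 14.61, 32.37]
```

```bash
python3 -m jog '[{"dp":[0.03,-0.04,0],"rotation":[-0.8,2.8,6.2]},{"dp":[0.06,-0.08,0.005],"rotation":[-1.6,5.8,12.8]},{"dp":[0.09,-0.125,0.01],"rotation":[-2.4,8.5,19]},{"dp":[0.12,-0.17,0.02],"rotation":[-3.3,11.6,25.6]},{"dp":[0.14,-0.2,0.025],"rotation":[-4.15,14.6,32.4]},{"dp":[0.161,-0.225,0.03],"rotation":[-4.15,14.6,32.4]},{"dp":[0.161,-0.225,0.03],"rotation":[-4.15,14.6,32.4]},{"dp":[0.161,-0.225,0.03],"rotation":[-4.15,14.6,32.4]},{"dp":[0.161,-0.225,0.03],"rotation":[-4.15,14.6,32.4]},{"dp":[0.161,-0.225,0.03],"rotation":[-4.15,14.6,32.4]},{"dp":[0.161,-0.225,0.03],"rotation":[-4.15,14.6,32.4]}]'
python3 - <<'E'
from h import *
where();pk(20,12,15);pk(20,2,15)
E
```

```text
t: 5.1
position: [0.4909, -0.1766, 0.0868]
eef_rot: [0.131, 0.983, 0.017, -0.129]
ft_force: [0.1, -0.2, -0.6]
width: 0.0633
t 5.10 xn 20.15 y 1.12 zn 60.49 th 15.00 jawyaw 74.77 roll 0.02 Fcradle [ 0.2 -0.1 -0.6] T [-0.08 -0.4   0.02] w 0.06326930897134807
N=(20,12) th=15 dp [-0.0124, -0.0011, 0.0469] rot [-0.01, 0.0, 0.11]
N=(20,2) th=15 dp [-0.015, -0.0011, 0.0565] rot [-0.01, 0.0, 0.11]
```

```bash
python3 -m jog '[{"dp":[-0.004,-0.001,0.015],"rotation":[0,0,0.1]},{"dp":[-0.008,-0.001,0.03],"rotation":[0,0,0.1]},{"dp":[-0.011,-0.001,0.042],"rotation":[0,0,0.1]},{"dp":[-0.0124,-0.0012,0.047],"rotation":[0,0,0.1]},{"dp":[-0.0124,-0.0012,0.047],"rotation":[0,0,0.1]},{"dp":[-0.0124,-0.0012,0.047],"rotation":[0,0,0.1]}]'
python3 - <<'E'
from h import *
where()
t=cams.read_camera("top")[:,:,::-1];s=cams.read_camera("side")[:,:,::-1]
o=np.zeros((600,800,3),np.uint8);o[:,:400]=cv2.resize(t[170:275,280:350],(400,600),interpolation=cv2.INTER_CUBIC);o[:400,400:]=cv2.resize(s[170:240,240:310],(400,400),interpolation=cv2.INTER_CUBIC)
cv2.imwrite("pics/v2.png",o)
E
```

```text
t: 5.7
position: [0.49, -0.1792, 0.0383]
eef_rot: [0.133, 0.982, 0.017, -0.129]
ft_force: [0.6, -0.1, -2.1]
width: 0.0628
t 5.70 xn 20.02 y -1.61 zn 11.98 th 15.00 jawyaw 74.54 roll -0.05 Fcradle [ 0.6  0.  -2.1] T [-0.13 -0.37  0.01] w 0.06281421577379165
```

View pics/v2.png

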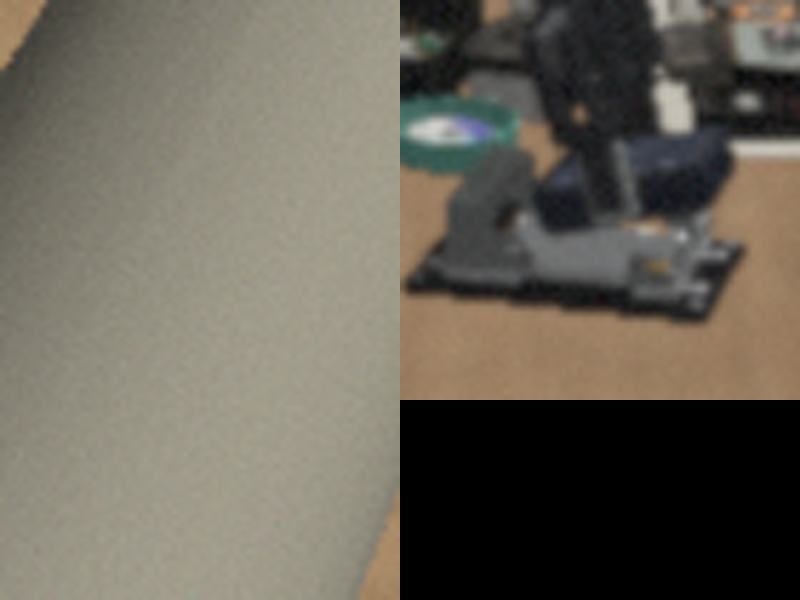

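The side view shows the pack tilted nose-down in front of the lip, at about (550,200) in the crop, with its tail clear above the tail wall. The top view is blocked by the arm.

```bash
python3 -m jog '[{"dp":[-0.001,0.0015,0.004],"rotation":[0,0,0.1]},{"dp":[-0.002,0.0015,0.008],"rotation":[0,0,0.1]},{"dp":[-0.0024,0.0015,0.0092],"rotation":[0,0,0.1]},{"dp":[-0.0024,0.0015,0.0092],"rotation":[0,0,0.1]},{"dp":[-0.0024,0.0015,0.0092],"rotation":[0,0,0.1]}]'
python3 - <<'E'
from h import *
where();pk(28,2.5,15);pk(36,2.5,15)
E
```

```text
t: 6.3
position: [0.4903, -0.1776, 0.0287]
eef_rot: [0.134, 0.982, 0.017, -0.129]
ft_force: [-1.0, -0.3, -1.3]
width: 0.0627
t 6.30 xn 19.82 y 0.02 zn 2.40 th 15.00 jawyaw 74.45 roll -0.07 Fcradle [-0.9 -0.5 -1.3] T [-0.13 -0.34 -0.02] w 0.06265160435184194
N=(28,2.5) th=15 dp [-0.0079, 0.0, -0.0022] rot [-0.01, -0.0, -0.23]
N=(36,2.5) th=15 dp [-0.0156, 0.0, -0.0043] rot [-0.01, -0.0, -0.23]
```

```bash
python3 -m jog '[{"dp":[-0.003,0,-0.0008],"rotation":[0,0,-0.2]},{"dp":[-0.006,0,-0.0016],"rotation":[0,0,-0.2]},{"dp":[-0.008,0,-0.0022],"rotation":[0,0,-0.2]},{"dp":[-0.008,0,-0.0022],"rotation":[0,0,-0.2]},{"dp":[-0.008,0,-0.0022],"rotation":[0,0,-0.2]}]'
python3 -c 'from h import *;where()'
python3 -m jog '[{"dp":[-0.002,0,-0.0005],"rotation":[0,0,0]},{"dp":[-0.004,0,-0.001],"rotation":[0,0,0]},{"dp":[-0.004,0,-0.001],"rotation":[0,0,0]},{"dp":[-0.004,0,-0.001],"rotation":[0,0,0]}]'
python3 -c 'from h import *;where()'
```

```text
t: 6.8
position: [0.4983, -0.1798, 0.0287]
eef_rot: [0.133, 0.983, 0.017, -0.129]
ft_force: [-0.3, 0.7, -1.4]
width: 0.063
t 6.80 xn 28.14 y -0.01 zn 2.42 th 15.00 jawyaw 74.64 roll -0.02 Fcradle [-0.5  0.6 -1.4] T [-0.17 -0.36  0.02] w 0.06295018082359508
t: 7.2
position: [0.5023, -0.181, 0.0287]
eef_rot: [0.133, 0.983, 0.017, -0.129]
ft_force: [0.1, 0.3, -1.1]
width: 0.0629
t 7.20 xn 32.29 y -0.04 zn 2.36 th 15.00 jawyaw 74.64 roll -0.02 Fcradle [-0.   0.4 -1.1] T [-0.1  -0.45 -0.04] w 0.06287760399653104
```

```bash
python3 -m jog '[{"dp":[-0.001,0,-0.0003],"rotation":[0,0,0]},{"dp":[-0.002,0,-0.0005],"rotation":[0,0,0]},{"dp":[-0.003,0,-0.0008],"rotation":[0,0,0]},{"dp":[-0.003,0,-0.0008],"rotation":[0,0,0]},{"dp":[-0.003,0,-0.0008],"rotation":[0,0,0]}]'
python3 -c 'from h import *;where()'
python3 -m jog '[{"dp":[-0.0005,0,-0.0001],"rotation":[0,0,0]},{"dp":[-0.001,0,-0.0003],"rotation":[0,0,0]},{"dp":[-0.001,0,-0.0003],"rotation":[0,0,0]},{"dp":[-0.001,0,-0.0003],"rotation":[0,0,0]}]'
python3 -c 'from h import *;where()'
python3 -m jog '[{"dp":[-0.0005,0,-0.0001],"rotation":[0,0,0]},{"dp":[-0.001,0,-0.0003],"rotation":[0,0,0]},{"dp":[-0.001,0,-0.0003],"rotation":[0,0,0]},{"dp":[-0.001,0,-0.0003],"rotation":[0,0,0]}]'
python3 -c 'from h import *;where()'
```

```text
t: 7.7
position: [0.5053, -0.1817, 0.0287]
eef_rot: [0.132, 0.983, 0.017, -0.129]
ft_force: [0.8, -0.4, -0.5]
width: 0.0634
t 7.70 xn 35.40 y 0.02 zn 2.40 th 15.00 jawyaw 74.65 roll -0.02 Fcradle [ 0.9 -0.2 -0.5] T [-0.11 -0.34  0.05] w 0.06344159047105179
t: 8.1
position: [0.5063, -0.182, 0.0287]
eef_rot: [0.132, 0.983, 0.017, -0.129]
ft_force: [-0.2, -0.2, -1.8]
width: 0.0627
t 8.10 xn 36.41 y 0.05 zn 2.41 th 15.00 jawyaw 74.65 roll -0.02 Fcradle [-0.2 -0.3 -1.8] T [-0.11 -0.3  -0.05] w 0.0626943110325876
t: 8.5
position: [0.5073, -0.1823, 0.0287]
eef_rot: [0.132, 0.983, 0.017, -0.129]
ft_force: [0.3, -0.0, -2.5]
width: 0.0627
t 8.50 xn 37.45 y 0.03 zn 2.45 th 15.00 jawyaw 74.65 roll -0.02 Fcradle [ 0.3  0.1 -2.5] T [-0.06 -0.33  0.04] w 0.06273875967298474
```

```bash
python3 -m jog '[{"dp":[-0.0005,0,-0.0001],"rotation":[0,0,0]},{"dp":[-0.001,0,-0.0003],"rotation":[0,0,0]},{"dp":[-0.001,0,-0.0003],"rotation":[0,0,0]},{"dp":[-0.001,0,-0.0003],"rotation":[0,0,0]}]'
python3 -c 'from h import *;where();pk(38,1.5,12)'
```

```text
t: 8.9
position: [0.5081, -0.1825, 0.0287]
eef_rot: [0.132, 0.983, 0.017, -0.13]
ft_force: [-0.6, 0.3, -2.2]
width: 0.0627
t 8.90 xn 38.33 y 0.01 zn 2.42 th 15.02 jawyaw 74.64 roll -0.02 Fcradle [-0.6  0.1 -2.2] T [-0.03 -0.14 -0.04] w 0.06270889779104573
N=(38,1.5) th=12 dp [-0.0001, -0.0, 0.0033] rot [-0.01, -3.02, -0.03]
```

```bash
python3 -m jog '[{"dp":[0,0,0.0011],"rotation":[0,-1,0]},{"dp":[0,0,0.0022],"rotation":[0,-2,0]},{"dp":[0,0,0.0033],"rotation":[0,-3,0]},{"dp":[0,0,0.0033],"rotation":[0,-3,0]},{"dp":[0,0,0.0033],"rotation":[0,-3,0]}]'
python3 -c 'from h import *;where();where()'
python3 -m jog '[{"dp":[-0.0005,0,-0.0001],"rotation":[0,0,0]},{"dp":[-0.001,0,-0.0002],"rotation":[0,0,0]},{"dp":[-0.001,0,-0.0002],"rotation":[0,0,0]},{"dp":[-0.001,0,-0.0002],"rotation":[0,0,0]}]'
python3 -c 'from h import *;where();'
```

```text
t: 9.4
position: [0.5074, -0.1822, 0.0258]
eef_rot: [0.133, 0.986, 0.014, -0.103]
ft_force: [0.7, 0.3, -1.7]
width: 0.0629
t 9.40 xn 38.07 y 0.12 zn 1.83 th 11.98 jawyaw 74.65 roll -0.01 Fcradle [ 0.6  0.5 -1.7] T [-0.09 -0.29 -0.05] w 0.0629304448878016
t 9.40 xn 38.07 y 0.12 zn 1.83 th 11.98 jawyaw 74.65 roll -0.01 Fcradle [ 0.6  0.5 -1.7] T [-0.09 -0.29 -0.05] w 0.0629304448878016
t: 9.8
position: [0.5082, -0.1825, 0.0255]
eef_rot: [0.133, 0.986, 0.014, -0.104]
ft_force: [-3.3, 1.6, 0.9]
width: 0.0626
t 9.80 xn 38.84 y 0.09 zn 1.52 th 12.04 jawyaw 74.65 roll -0.01 Fcradle [-3.6  0.6  0.9] T [0.2  0.28 0.  ] w 0.0626039731843831
```

```bash
python3 -m jog '[{"dp":[-0.001,0,-0.0004],"rotation":[0,0,0]},{"dp":[-0.002,0,-0.0006],"rotation":[0,0,0]},{"dp":[-0.003,0,-0.0008],"rotation":[0,0,0]},{"dp":[-0.003,0,-0.0008],"rotation":[0,0,0]},{"dp":[-0.003,0,-0.0008],"rotation":[0,0,0]}]'
python3 -c 'from h import *;where();pk(45,1.3,12)'
```

```text
t: 10.3
position: [0.5109, -0.1832, 0.0256]
eef_rot: [0.133, 0.986, 0.014, -0.104]
ft_force: [-4.7, 1.5, 0.6]
width: 0.063
t 10.30 xn 41.68 y 0.08 zn 1.50 th 12.08 jawyaw 74.64 roll -0.01 Fcradle [-4.9  0.2  0.6] T [0.32 0.76 0.  ] w 0.06297118884908164
N=(45,1.3) th=12 dp [-0.0033, -0.0001, -0.0004] rot [-0.0, -0.08, -0.03]
```

```bash
python3 -m jog '[{"dp":[-0.001,0,-0.0002],"rotation":[0,0,0]},{"dp":[-0.002,0,-0.0004],"rotation":[0,0,0]},{"dp":[-0.002,0,-0.0004],"rotation":[0,0,0]},{"dp":[-0.002,0,-0.0004],"rotation":[0,0,0]}]'
python3 -c 'from h import *;where();cams.read_camera("side");where();cams.read_camera("side");where();pk(45,1.3,12)'
```

```text
t: 10.7
position: [0.5125, -0.1836, 0.0255]
eef_rot: [0.133, 0.985, 0.014, -0.105]
ft_force: [-5.6, 2.6, 2.3]
width: 0.0629
t 10.70 xn 43.34 y 0.09 zn 1.43 th 12.12 jawyaw 74.64 roll -0.00 Fcradle [-6.1  1.   2.3] T [0.5  1.05 0.03] w 0.06288848923059627
t 10.75 xn 43.34 y 0.09 zn 1.44 th 12.12 jawyaw 74.64 roll -0.01 Fcradle [-7.   1.9  2.2] T [0.48 1.06 0.01] w 0.06322680453991517
t 10.80 xn 43.35 y 0.08 zn 1.47 th 12.12 jawyaw 74.64 roll -0.00 Fcradle [-6.7  0.7  2.5] T [0.5  1.06 0.05] w 0.06285644765532103
N=(45,1.3) th=12 dp [-0.0017, -0.0001, -0.0001] rot [0.0, -0.12, -0.03]
```

```bash
python3 -c 'from h import *;pk(44.8,1.8,10)'
python3 -m jog '[{"dp":[-0.0006,0,-0.0006],"rotation":[0,0,0]},{"dp":[-0.0012,0,-0.0008],"rotation":[0,0,0]},{"dp":[-0.0012,0,-0.0008],"rotation":[0,0,0]},{"dp":[-0.0012,0,-0.0008],"rotation":[0,0,0]}]'
python3 -c 'from h import *;where();cams.read_camera("side");where();pk(45.5,1.5,8);pk(46.3,1,5);pk(47,.5,2)
s=cams.read_camera("side")[:,:,::-1];cv2.imwrite("pics/v3.png",cv2.resize(s[180:240,240:310],(800,600)[:2] if 0 else (700,600),interpolation=cv2.INTER_CUBIC))'
```

```text
N=(44.8,1.8) th=10 dp [-0.0014, -0.0001, 0.001] rot [0.0, -2.12, -0.03]
t: 11.2
position: [0.5133, -0.1839, 0.0257]
eef_rot: [0.133, 0.985, 0.014, -0.105]
ft_force: [-6.7, 3.1, 0.7]
width: 0.063
t 11.20 xn 44.12 y 0.03 zn 1.57 th 12.19 jawyaw 74.63 roll -0.01 Fcradle [-7.3  1.2  0.7] T [0.54 1.23 0.01] w 0.06304389798303854
t 11.25 xn 44.13 y 0.06 zn 1.58 th 12.19 jawyaw 74.64 roll -0.01 Fcradle [-7.2  1.2  0.4] T [0.55 1.19 0.01] w 0.06277739191722118
N=(45.5,1.5) th=8 dp [-0.0016, -0.0001, 0.0031] rot [-0.0, -4.19, -0.03]
N=(46.3,1) th=5 dp [-0.0028, -0.0001, 0.0057] rot [-0.0, -7.19, -0.03]
N=(47,0.5) th=2 dp [-0.004, -0.0001, 0.0084] rot [-0.0, -10.19, -0.03]
```

View pics/v3.png

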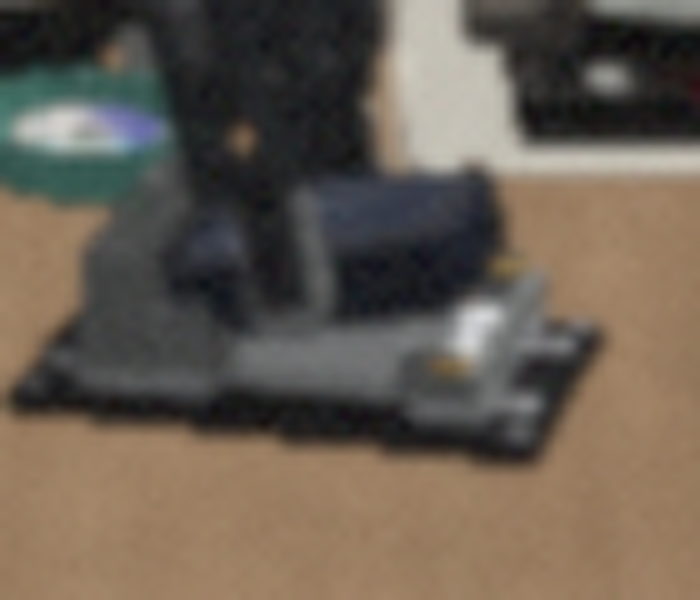

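The side view shows the nose under the lip on the left, at about (180,270), and the tail raised above the tail wall at about (500,260). I'll rock it down in steps now, watching the force.

```bash
python3 -m jog '[{"dp":[-0.0008,0,0.0005],"rotation":[0,-1,0]},{"dp":[-0.0015,0,0.0013],"rotation":[0,-2,0]},{"dp":[-0.0021,0,0.0021],"rotation":[0,-3,0]},{"dp":[-0.0027,0,0.003],"rotation":[0,-4.2,0]},{"dp":[-0.0027,0,0.003],"rotation":[0,-4.2,0]},{"dp":[-0.0027,0,0.003],"rotation":[0,-4.2,0]}]'
python3 -c 'from h import *;where();cams.read_camera("side");where();pk(46.4,1.5,8);pk(47.2,1,5);pk(47.5,.5,2)'
```

```text
t: 11.9
position: [0.5148, -0.1843, 0.0223]
eef_rot: [0.133, 0.989, 0.009, -0.069]
ft_force: [-8.1, 3.8, 1.9]
width: 0.0633
t 11.90 xn 46.16 y 0.09 zn 1.38 th 8.01 jawyaw 74.63 roll 0.01 Fcradle [-8.8  1.5  1.9] T [0.64 1.61 0.09] w 0.06329595672653843
t 11.95 xn 46.20 y 0.06 zn 1.40 th 8.02 jawyaw 74.63 roll 0.00 Fcradle [-9.4  1.2  1.8] T [0.62 1.59 0.  ] w 0.06309159393618163
N=(46.4,1.5) th=8 dp [-0.0002, -0.0001, -0.0001] rot [0.01, -0.02, -0.04]
N=(47.2,1) th=5 dp [-0.0012, -0.0001, 0.0026] rot [0.01, -3.02, -0.04]
N=(47.5,0.5) th=2 dp [-0.0018, -0.0001, 0.0054] rot [0.01, -6.02, -0.04]
```

```bash
python3 -m jog '[{"dp":[-0.0002,0,0.0009],"rotation":[0,-1,0]},{"dp":[-0.0005,0,0.0018],"rotation":[0,-2,0]},{"dp":[-0.0007,0,0.0027],"rotation":[0,-3,0]},{"dp":[-0.0007,0,0.0027],"rotation":[0,-3,0]},{"dp":[-0.0007,0,0.0027],"rotation":[0,-3,0]}]'
python3 -c 'from h import *;where();cams.read_camera("side");where();pk(47,.8,3);pk(47,.5,2);pk(47,0,0)'
```

```text
t: 12.45
position: [0.5154, -0.1845, 0.0198]
eef_rot: [0.134, 0.99, 0.006, -0.043]
ft_force: [-8.0, 4.7, 3.0]
width: 0.0628
t 12.45 xn 47.00 y 0.07 zn 1.27 th 4.97 jawyaw 74.64 roll 0.01 Fcradle [-9.   2.4  3. ] T [0.63 1.59 0.01] w 0.06284566449578677
t 12.50 xn 47.02 y 0.06 zn 1.27 th 4.98 jawyaw 74.63 roll 0.01 Fcradle [-8.9  0.6  4.8] T [0.62 1.57 0.02] w 0.0629766042218242
N=(47,0.8) th=3 dp [-0.0001, -0.0001, 0.002] rot [0.01, -1.98, -0.04]
N=(47,0.5) th=2 dp [-0.0002, -0.0001, 0.0031] rot [0.01, -2.98, -0.04]
N=(47,0) th=0 dp [-0.0004, -0.0001, 0.0052] rot [0.01, -4.98, -0.04]
```

```bash
python3 -m jog '[{"dp":[-0.0003,0,0.0008],"rotation":[0,-1,0]},{"dp":[-0.0004,0,0.0016],"rotation":[0,-2,0]},{"dp":[-0.0004,0,0.0016],"rotation":[0,-2,0]},{"dp":[-0.0004,0,0.0016],"rotation":[0,-2,0]}]'
python3 -c 'from h import *;where();cams.read_camera("side");where();pk(47.2,.8,2);pk(47.2,0,0)'
```

```text
t: 12.9
position: [0.5157, -0.1845, 0.0181]
eef_rot: [0.134, 0.991, 0.004, -0.026]
ft_force: [-8.7, 3.1, 4.5]
width: 0.0626
t 12.90 xn 47.30 y 0.06 zn 1.16 th 2.98 jawyaw 74.63 roll 0.01 Fcradle [-9.2  0.7  4.5] T [0.65 1.61 0.04] w 0.06262561787635984
t 12.95 xn 47.38 y 0.04 zn 1.18 th 2.97 jawyaw 74.63 roll 0.01 Fcradle [-9.2  1.   4.1] T [0.61 1.6  0.05] w 0.06280588342745348
N=(47.2,0.8) th=2 dp [0.0001, -0.0, 0.0012] rot [0.01, -0.97, -0.04]
N=(47.2,0) th=0 dp [-0.0, -0.0, 0.0035] rot [0.01, -2.97, -0.04]
```

```bash
python3 -m jog '[{"dp":[0,0,0.0008],"rotation":[0,-1,0]},{"dp":[0,0,0.0016],"rotation":[0,-2,0]},{"dp":[0,0,0.0016],"rotation":[0,-2,0]},{"dp":[0,0,0.0016],"rotation":[0,-2,0]}]'
python3 -c 'from h import *;where();cams.read_camera("side");where();pk(47.2,0.5,0)'
```

```text
t: 13.35
position: [0.5156, -0.1845, 0.0165]
eef_rot: [0.134, 0.991, 0.001, -0.008]
ft_force: [-8.9, 2.9, 3.5]
width: 0.0629
t 13.35 xn 47.27 y 0.04 zn 1.09 th 0.97 jawyaw 74.64 roll 0.01 Fcradle [-9.3  0.5  3.5] T [0.56 1.55 0.01] w 0.0628984665841401
t 13.40 xn 47.33 y 0.02 zn 1.10 th 0.97 jawyaw 74.64 roll 0.00 Fcradle [-9.4  0.9  4.7] T [0.66 1.54 0.05] w 0.06254441070878203
N=(47.2,0.5) th=0 dp [0.0001, -0.0, 0.0014] rot [0.0, -0.97, -0.03]
```

```bash
python3 -m jog '[{"dp":[0.0002,0,0.0006],"rotation":[0,-0.5,0]},{"dp":[0.0004,0,0.0011],"rotation":[0,-1,0]},{"dp":[0.0004,0,0.0011],"rotation":[0,-1,0]},{"dp":[0.0004,0,0.0011],"rotation":[0,-1,0]}]'
python3 -c 'from h import *;where();cams.read_camera("side");where()'
python3 -m jog '[{"dp":[0,0,0.0003],"rotation":[0,0,0]},{"dp":[0,0,0.0005],"rotation":[0,0,0]},{"dp":[0,0,0.0005],"rotation":[0,0,0]},{"dp":[0,0,0.0005],"rotation":[0,0,0]}]'
python3 -c 'from h import *;where();cams.read_camera("side");where()'
```

```text
t: 13.8
position: [0.5154, -0.1845, 0.0153]
eef_rot: [0.134, 0.991, -0.0, 0.0]
ft_force: [-8.0, 2.4, 3.5]
width: 0.0632
t 13.80 xn 47.00 y -0.03 zn 0.77 th -0.04 jawyaw 74.63 roll -0.00 Fcradle [-8.4  0.2  3.5] T [0.6  1.51 0.02] w 0.06315248379414973
t 13.85 xn 47.02 y -0.02 zn 0.77 th -0.04 jawyaw 74.63 roll 0.00 Fcradle [-7.2  0.7  2.7] T [0.59 1.53 0.13] w 0.06290983312334307
t: 14.25
position: [0.5155, -0.1846, 0.0149]
eef_rot: [0.134, 0.991, -0.0, 0.0]
ft_force: [-7.8, 3.1, 2.3]
width: 0.0629
t 14.25 xn 47.16 y -0.06 zn 0.35 th -0.05 jawyaw 74.63 roll -0.00 Fcradle [-8.3  0.9  2.3] T [0.61 1.52 0.06] w 0.06291140513611705
t 14.30 xn 47.15 y -0.04 zn 0.34 th -0.05 jawyaw 74.63 roll -0.00 Fcradle [-7.9  1.   3.8] T [0.56 1.5  0.01] w 0.06287321470115889
```

```bash
python3 -m jog '[{"dp":[0,0,0.0003],"rotation":[0,0,0]},{"dp":[0,0,0.0005],"rotation":[0,0,0]},{"dp":[0,0,0.0005],"rotation":[0,0,0]},{"dp":[0,0,0.0005],"rotation":[0,0,0]}]'
python3 -c 'from h import *;where();cams.read_camera("side");where()'
python3 -m jog '[{"dp":[0,0,0.0003],"rotation":[0,0,0]},{"dp":[0,0,0.0005],"rotation":[0,0,0]},{"dp":[0,0,0.0005],"rotation":[0,0,0]},{"dp":[0,0,0.0005],"rotation":[0,0,0]}]'
python3 -c 'from h import *;where();cams.read_camera("side");where()
s=cams.read_camera("side")[:,:,::-1];cv2.imwrite("pics/v4.png",cv2.resize(s[180:240,240:310],(700,600),interpolation=cv2.INTER_CUBIC))'
```

```text
t: 14.7
position: [0.5156, -0.1846, 0.0146]
eef_rot: [0.134, 0.991, -0.0, 0.001]
ft_force: [-8.5, 3.1, 5.4]
width: 0.0628
t 14.70 xn 47.23 y -0.05 zn 0.06 th -0.06 jawyaw 74.63 roll 0.00 Fcradle [-9.   0.8  5.4] T [0.69 1.68 0.03] w 0.06281212095276856
t 14.75 xn 47.21 y -0.10 zn 0.05 th -0.06 jawyaw 74.63 roll 0.00 Fcradle [-8.6  1.2  5. ] T [0.73 1.67 0.04] w 0.06330243237611101
t: 15.15
position: [0.5155, -0.1846, 0.0145]
eef_rot: [0.134, 0.991, 0.0, 0.001]
ft_force: [-11.3, 3.6, 10.3]
width: 0.063
t 15.15 xn 47.22 y -0.08 zn -0.01 th -0.06 jawyaw 74.63 roll 0.02 Fcradle [-11.8   0.5  10.3] T [0.92 2.1  0.11] w 0.06297835860143162
t 15.20 xn 47.25 y -0.06 zn 0.03 th -0.07 jawyaw 74.62 roll 0.02 Fcradle [-12.1   0.5  10.8] T [0.98 2.1  0.08] w 0.06313083477782455
```

View pics/v4.png

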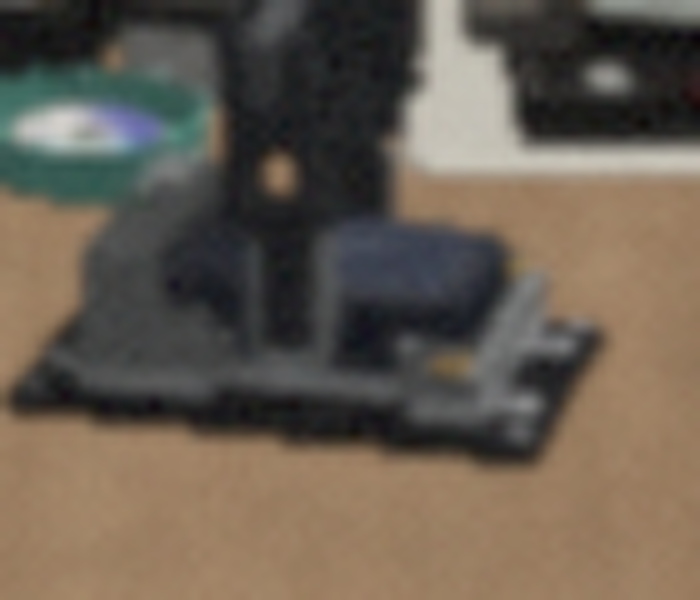

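The side view shows the pack flat, with its tail at about (500,270) behind the tail wall and its nose under the lip. The floor reaction appears at zn≈0. I'll ease off the press and the push, then release.

```bash
python3 -m jog '[{"dp":[0.0004,0,-0.0003],"rotation":[0,0,0]},{"dp":[0.0008,0,-0.0003],"rotation":[0,0,0]},{"dp":[0.0008,0,-0.0003],"rotation":[0,0,0]},{"dp":[0.0008,0,-0.0003],"rotation":[0,0,0]}]'
python3 -c 'from h import *;where();cams.read_camera("side");where()'
python3 -m jog '[{"dp":[0,0,0],"rotation":[0,0,0]},{"dp":[0,0,0],"rotation":[0,0,0]},{"dp":[0,0,0],"rotation":[0,0,0]},{"dp":[0,0,0],"rotation":[0,0,0]},{"dp":[0,0,0],"rotation":[0,0,0]},{"dp":[0,0,0],"rotation":[0,0,0]}]' 0 20
python3 -c 'from h import *;where()'
```

```text
t: 15.65
position: [0.5154, -0.1846, 0.0146]
eef_rot: [0.134, 0.991, -0.0, 0.001]
ft_force: [-6.6, 2.9, 5.4]
width: 0.0631
t 15.65 xn 47.02 y -0.04 zn 0.10 th -0.13 jawyaw 74.63 roll -0.00 Fcradle [-7.1  1.   5.4] T [0.62 1.34 0.08] w 0.06314981544294489
t 15.70 xn 47.02 y -0.06 zn 0.12 th -0.13 jawyaw 74.63 roll -0.00 Fcradle [-6.6  0.4  5.2] T [0.62 1.33 0.  ] w 0.06302628621989273
t: 16.3
position: [0.5161, -0.1847, 0.0145]
eef_rot: [0.134, 0.991, -0.0, 0.002]
ft_force: [-0.9, -0.5, 0.7]
width: 0.0853
t 16.30 xn 47.76 y -0.00 zn 0.07 th -0.21 jawyaw 74.65 roll -0.02 Fcradle [-0.7 -0.8  0.7] T [ 0.    0.05 -0.05] w 0.0853327049258777
```

Now straight up, back off to clear the top camera's view, and look.

```bash
python3 -m jog '[{"dp":[0,0,-0.01],"rotation":[0,0,0]},{"dp":[0,0,-0.03],"rotation":[0,0,0]},{"dp":[0,0,-0.06],"rotation":[0,0,0]},{"dp":[0,0,-0.1],"rotation":[0,0,0]},{"dp":[0,0,-0.15],"rotation":[0,0,0]},{"dp":[0,0,-0.18],"rotation":[0,0,0]},{"dp":[0,0.05,-0.18],"rotation":[0,0,0]},{"dp":[0,0.1,-0.18],"rotation":[0,0,0]},{"dp":[0,0.15,-0.18],"rotation":[0,0,0]},{"dp":[0,0.2,-0.18],"rotation":[0,0,0]},{"dp":[0,0.25,-0.18],"rotation":[0,0,0]},{"dp":[0,0.3,-0.18],"rotation":[0,0,0]},{"dp":[0,0.35,-0.18],"rotation":[0,0,0]},{"dp":[0,0.35,-0.18],"rotation":[0,0,0]},{"dp":[0,0.35,-0.18],"rotation":[0,0,0]}]'
python3 - <<'E'
from h import *
t=cams.read_camera("top")[:,:,::-1];s=cams.read_camera("side")[:,:,::-1];cv2.imwrite("pics/top9.png",t)
o=np.zeros((600,800,3),np.uint8);o[:,:400]=cv2.resize(t[170:275,280:350],(400,600),interpolation=cv2.INTER_CUBIC);o[:300,400:]=cv2.resize(s[185:237,240:310],(400,300),interpolation=cv2.INTER_CUBIC)
o[310:600,400:]=cv2.resize(t[80:350,100:420],(400,290))
cv2.imwrite("pics/v5.png",o)
hsv=cv2.cvtColor(t,cv2.COLOR_BGR2HSV);m=((hsv[...,2]>45)&(hsv[...,2]<130)&(hsv[...,0]>100)&(hsv[...,0]<130)&(hsv[...,1]>70)).astype(np.uint8)
k=np.zeros_like(m);k[185:265,290:350]=m[185:265,290:350]
c=max(cv2.findContours(k,0,1)[0],key=cv2.contourArea)[:,0].astype(float);p=poly("top",c,.04);print(cv2.minAreaRect(p))
d=(np.c_[p,np.zeros(len(p))]-[C0[0],C0[1],0])*1e3;print("x",(d@AX-S).min(),(d@AX-S).max(),"y",(d@AY).min(),(d@AY).max())
for n in "jar",:pass
for nm,b in(("start",cv2.imread("pics/top0.png")),):
    df=cv2.absdiff(b,t).max(2)
    for n,(x,y) in dict(jar=(221,130),reel=(271,150),drv=(172,153),syr=(368,320)).items(): print(n,df[y-14:y+15,x-14:x+15].mean())
E
```

```text
t: 17.8
position: [0.6078, 0.155, 0.1945]
eef_rot: [0.132, 0.991, -0.001, 0.002]
ft_force: [-0.4, -0.2, 0.2]
width: 0.0856
((0.5097376704216003, -0.1863909363746643), (0.053142473101615906, 0.0753692165017128), 76.78168487548828)
x -40.08908487778972 34.05506602612724 y -30.67865181554265 24.204472249481544
jar 3.8478002378121285
reel 4.057074910820452
drv 9.35909631391201
syr 3.9084423305588585
```

View pics/v5.png

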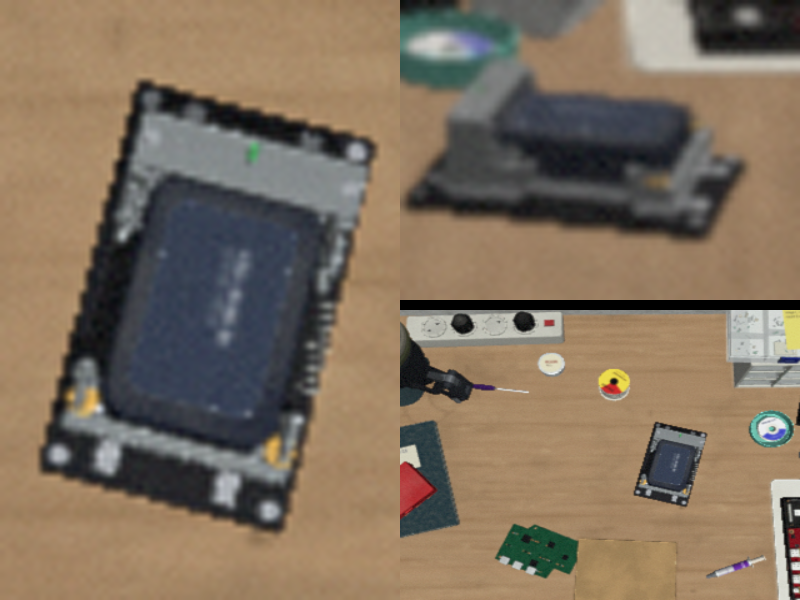

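The pack lies flat in the pocket. Its nose is under the lip (crop ~(240,195)) and its tail is inside the tail wall (~(190,430)), and the bystanders haven't moved. Handing in.

```bash
python3 -c 'from bench import workorder;print(workorder.hand_in())'
```

```text
the job is handed in; nothing more can be done
None
```

The pack is in the test cradle, lying flat on the pocket floor, and I handed the job in at about 18 s of the 61 s allowed. No verdict was reported.

**What I did:** I gripped the pack across its width and tipped the nose down 15°, easing to 12°, to slide it under the lip onto the contacts. I then rocked the tail down inside the tail wall, eased off, released and backed the arm away.

**Contact force:** it grew steadily with travel to about 9 N while the tail passed the wall. That means the contacts were about 6.5 mm back, short of their 9 mm stop. It read about 12 N along the pocket for a moment during the final 10 N press onto the floor. The pack was not moving forward then, so I take that as floor friction, but I can't separate the two.

**Last checks:**
- **Height and tilt:** just before release the tool put the pack's underside about 0.1 mm above the floor, tilted about 0.1°.
- **Pictures:** the top and side views after release show the nose under the lip and the tail inside the wall.
- **Bystanders:** the jar, reel and syringe match the first picture. The driver's patch differed more because the gripper partly covered it; the visible part looks unmoved.
- **Pack outline, poor measurement:** the final colour outline came out at 75 x 53 mm because the mask missed the dark rim and the lip hides the nose. I did not use it.
- **Nest shift, disagreeing estimates:** the first picture gave −5.5 to −7.5 mm, and feeling the contacts put it about 1 to 1.5 mm further forward than the −6.5 mm I had assumed. I followed the contact force.

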